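# Isolate the blue pump at its control panel

### The arm

A 7-joint arm with a two-finger parallel gripper is mounted at the origin on the work surface. World frame = base frame: x ahead of the robot, y to its left, z up, the work surface at z = 0. Lengths are in m, angles in rad, forces in N, time in s.
With the tool pointing down it reaches from about 0.425 to 0.825 m from the base axis. Payload 3.6 kg.
Tool frame: the origin (TCP) lies midway between the tips of the shut fingers; the grasp point (between the pads) lies 19 mm behind it; z points along the fingers, y is the line along which they close (so a half turn about z gives the same grasp; the last joint's range is limited). The gripper opens to 93 mm and grips with 3 to 60 N. Pads are 15 mm wide; open, the fingers measure 128 mm over their backs; the gripper's body (75 mm by 188 mm) begins 65 mm behind the grasp point.
Start: joints at [-1.327, 0.615, -0.013, 1.423, 0.008, 1.103, -0.04], TCP at [0.174, 0.626, 0.219] pointing down, gripper open.
Joint ranges: [-3.12, 3.12], [-0.3, 2.06], [-1.34, 1.32], [0.26, 2.42], [-1.36, 4.5], [0.01, 1.98], [-2.84, 2.84]. Speed limits (rad/s): [2.79, 2.79, 3.14, 3.14, 3.14, 3.14, 3.14].

### API

Orientations are given as [roll, pitch, yaw] about the fixed x, y, z axes, in that order (R = Rz(yaw) Ry(pitch) Rx(roll)).
In Python, from bench import * gives the robot as it stands.
- The arm moves only by the tool jog_arm, never from a script. Its arguments are lists of equal length, an entry for each row: "grip": the gripper's target within -1 to 1 (fully open at 1, half-way at 0, shut at -1); "slide": the shift along the tool's x, y, z in m, a list of three; "rot": the turn, a rotation vector about the tool's x, y, z in degrees, a list of three. A call has 1 to 20 rows; each row shifts and turns the commanded pose from where the row before left it, along the tool's axes as they then stand; what a row does not reach is not made up. A row lasts 1/8 s, in which the tool goes at most 62.5 mm and 10.7 degrees, less where a joint would pass 70% of its speed; a pose out of reach is approached as far as the arm can. A call is refused whole if a number of a shift passes 0.0625 or a number of a turn 10.7, either way. A call with a gripper value outside its range is refused whole. The fingers move at their own pace and stop on an object; "squeeze" is the grip in N (left out, the last holds). Time passes only in rows, so rows that do not move let the fingers close. It gives the time, the measured TCP pose, the force, the opening and the grip force at its end, in the units of the state.
- get_state(): the state, without advancing time (a new reading comes with each control period).
- snapshot(name): name is "scene" or "top"; returns a dict with "color" (420x560x3 uint8, red, green, blue), "intrinsics" (3x3 intrinsics, pixels), "view" (4x4, takes a point from world to camera coordinates). Camera axes: x right, y up, looking along -z (the intrinsics and any distortion apply to the point x, -y, -z); pixel columns grow to the right and rows downward; lengths in m; the calibration is good to about 2 mm. A picture is of the moment at which its call begins. There is no depth.
- finish_job(): hands the job in; it is judged then, once.
Trained networks look in the newest picture that a camera, given by its name, has taken for a name from the list of things; names that differ only in an ending like _2 or _b are one class to them, and where a whole thing is asked for, a point or a joint stands for the part that bears it (a point fixed in the world has none). Each returns a list of dicts, best first, with "conf" (0 to 1); they miss things now and then, are a little off and sometimes report something else, mostly with a low value. They report only what shows in the picture. A call takes as long as a camera call.
- recognise(camera, thing): "point" ([x, y, z] in m, in world coordinates, good to about 4 mm: the middle of the surface that is visible of it).
- tip_of(camera, thing): "point" ([x, y, z] in m, in world coordinates, good to about 4 mm: a listed point, or the origin of a listed thing).
The state is a dict: "time_s": time; "joints": joint angles; "dq": joint speeds; "tau": joint torques, N m; "ee_pos": TCP position; "tcp_rot": TCP orientation; "force": force on the tool from outside, world axes, zero at the start; "wrist_torque": the same for the moment, N m; "gripper_width": opening from 0.0 (shut) to 1.0 (fully open); "gripper_force": force on a finger pad.
Only numpy, scipy, OpenCV 4.12 (cv2) and the standard library are available. Lean on these libraries where they do the work, as an engineer would, in place of code of your own. Each camera call takes 0.05 s, during which the arm holds its last target. There are 200 camera calls.

### The job

The blue pump is coming apart for repair, so isolate it: swing the door of the pump control panel open by its handle until it stands at least square to the panel, and switch the breaker with the blue toggle off by pushing that toggle fully down. Leave the yellow and white breakers on and everything else on the bench where it is, then shut the door flush again and let go.

Things in the scene. Friction and masses are not known exactly. Their poses are not given: they have to be found in the camera images.
- panel: Light-grey steel control panel, fixed: a box 250 wide (own y) x 160 deep (own x) x 250 high on 30 mm foot channels, flat top 280 mm above the bench. Origin: centre of its footprint, at bench level. Its open front, the rim the door shuts on, is the plane 80 mm to own -x; own +y is the hinge side. The front looks towards the robot and to the robot's left
- panel_door (a joint): Door angle in rad: 0 shut flush, 1.57 square to the panel, stop at 2.05; it swings out to the panel's own -x. Starts 0 to 0.12 ajar; no latch; friction (0.15 N m) holds it at any angle. The door is a steel pan 248 wide, 32 mm deep in front of the rim, from 32 to 278 mm above the bench; lamps and a meter stand up to 18 mm proud of its face
- door_hinge (a point): Point on the door's upright hinge axis, 250 mm above the bench: on the rim plane at the panel's own +y edge (80 mm to own -x and 125 mm to own +y of the panel's origin). With the door shut the handle's origin lies 72 mm to own -x and 215 mm to own -y of this axis
- door_handle: Black bow handle near the door's free edge: a round upright bar 12 mm thick, its axis 40 mm off the door's face. Origin: on the bar's axis 250 mm above the bench, a good place to grip. The bar is straight from 10 mm above to 85 mm below it, then a leg bends back to the door at each end (top 24 mm above origin). Its axes turn with the door: own -x points away from the face, z up
- blue_tip (a point): Outer end, mid-thickness, of the BLUE toggle, the one to switch off: a lever 22 wide, 12 thick, reaching 46 mm from its pivot. Three breakers (dark cases 72 wide x 130 high, faces 6 mm behind the rim) stand side by side in the panel at 75 mm spacing, in an order that changes; each pivot is level along the panel's own y, 18 mm behind the rim, 175 mm above the bench
- toggle_blue (a joint): Angle of the blue toggle in rad: 0 is on (lever points out and 24 degrees up, tip 194 mm above the bench), 0.84 is off, at its stop (24 degrees down, tip 156 mm above the bench). It stays where it is left; about 2 to 6 N straight down on its outer end moves it
- yellow_tip (a point): Outer end of the yellow toggle, shaped like the blue one; to be left on
- toggle_yellow (a joint): Angle of the yellow toggle, as for the blue one; starts on
- white_tip (a point): Outer end of the white toggle, shaped like the blue one; to be left on
- toggle_white (a joint): Angle of the white toggle, as for the blue one; starts on
- screwdriver: Orange-handled screwdriver 200 mm long lying on the bench before the panel, low enough (under 30 mm) for the door to pass over; origin mid-length on the bench, to be left alone
- bearing: Steel ball bearing, 62 mm outside, 18 mm high, lying on the bench before the panel, under the door's sweep; origin at its underside, to be left alone
- tape_roll: Red roll of tape, 64 mm across, 19 mm high, lying on top of the panel; origin at its underside, to be left alone
- impeller: Bronze pump impeller, 140 mm across, 40 mm high, on the bench to the left; origin at its underside, to be left alone
- multimeter: Yellow multimeter 160 x 82 x 40 mm lying on the bench; origin at its underside, to be left alone
- seal_box: Cardboard box 110 x 75 x 60 mm on the bench to the left; origin at its underside, to be left alone
- coupling: Dark cast coupling half, 80 mm across, 52 mm high, on the bench to the left; origin at its underside, to be left alone

How it is judged:
By the outcome, as a careful person would: the job done as asked, in the order asked, and still so for the second after the job is handed in, with the robot touching nothing.
It also fails if it takes over 64 s, if anything falls off the work surface, if the arm or the gripper's body presses on something with over 40 N, if the wrist force passes 120 N, or if a joint passes its speed limit or range.

## Working session

There is one attempt and no reset: what is moved stays moved. The work goes in short steps, Python scripts to look and compute and a tool call to move; the robot and the scene stay as the last step left them, time stands still between calls to the robot, and variables do not carry over. Pictures are saved under pics/ and viewed, at most 10 in all, crops included, and the job is handed in when it is done.

Besides the shell and the picture viewer there is one more tool, called after "Call:" by a JSON object that holds its "fn" and its "kwargs", one argument or row to a line. jog_arm: Moves the arm, as the interface text tells. Its arguments: {"type":"object","properties":{"grip":{"type":"array","items":{"type":"number"}},"slide":{"type":"array","items":{"type":"array","items":{"type":"number"}}},"rot":{"type":"array","items":{"type":"array","items":{"type":"number"}}},"squeeze":{"type":"number"}},"required":["grip","slide","rot"]}

```bash
ls; mkdir -p pics
python3 - <<'E'
from bench import *
import cv2
s=get_state();print({k:np.round(v,3).tolist() for k,v in s.items()} if 'np' in globals() else s)
for c in ["scene","top"]:
    p=snapshot(c);cv2.imwrite(f"pics/{c}0.png",p["color"][:,:,::-1]);print(c,p["intrinsics"],p["view"])
    for t in ["panel","door_hinge","door_handle","screwdriver","bearing","tape_roll","impeller","multimeter","seal_box","coupling","blue_tip"]:
        r=tip_of(c,t)[:2]
        print(t,[(([round(float(v),3) for v in d["point"]]),round(d["conf"],2)) for d in r])
E
```

```text
pics
{'time_s': 0.0, 'joints': array([-1.32648427,  0.61593268, -0.01265021,  1.42484891,  0.0081201 ,
        1.1034165 , -0.04039557]), 'dq': array([ 8.39647789e-04,  1.02949869e-03,  1.10448061e-03,  4.18676093e-04,
       -8.63545990e-05, -6.28704337e-04,  2.92117606e-04]), 'tau': array([ 2.66225152e-04, -4.58920670e+01,  2.09122519e-01, -1.65746123e+01,
       -6.11272780e-02,  2.03830563e-02,  2.24691048e-04]), 'ee_pos': array([0.1736544 , 0.62556588, 0.21748892]), 'tcp_rot': array([-3.13903783e+00,  3.49016715e-05,  2.87088797e+00]), 'force': array([-0.68167458, -0.04707936, -0.54688717]), 'wrist_torque': array([ 0.01253072, -0.00704736,  0.01084726]), 'gripper_force': 0.0, 'gripper_width': 0.9971715029564654}
scene [[432.18677805   0.         276.15975035]
 [  0.         432.18677805 207.08304383]
 [  0.           0.           1.        ]] [[-0.77871297  0.62730127 -0.00996131  0.39680338]
 [-0.38899461 -0.47030725  0.79214537  0.1008645 ]
 [ 0.49222892  0.62072877  0.61025117 -1.53364495]
 [ 0.          0.          0.          1.        ]]
panel [([0.665, -0.312, -0.002], 0.
[... 659 characters left out ...]
4994  0.0419346 ]
 [ 0.99294319  0.01421211  0.11773634 -0.57385414]
 [-0.1179226   0.01306622  0.99293682 -1.02867019]
 [ 0.          0.          0.          1.        ]]
panel []
door_hinge []
door_handle [([0.485, -0.265, 0.252], 0.75)]
screwdriver [([0.504, -0.241, -0.0], 0.79), ([0.688, -0.162, 0.25], 0.18)]
bearing [([0.591, -0.114, -0.004], 0.76), ([0.427, 0.276, -0.0], 0.36)]
tape_roll [([0.701, -0.326, 0.278], 0.91)]
impeller [([0.425, 0.275, -0.002], 0.81)]
multimeter [([0.715, 0.285, 0.001], 0.79), ([0.685, -0.164, 0.248], 0.61)]
seal_box [([0.574, 0.423, 0.0], 0.81), ([0.715, 0.288, 0.001], 0.23)]
coupling [([0.563, 0.294, -0.003], 0.87), ([0.702, -0.328, 0.28], 0.5)]
blue_tip []
```

View pics/scene0.png

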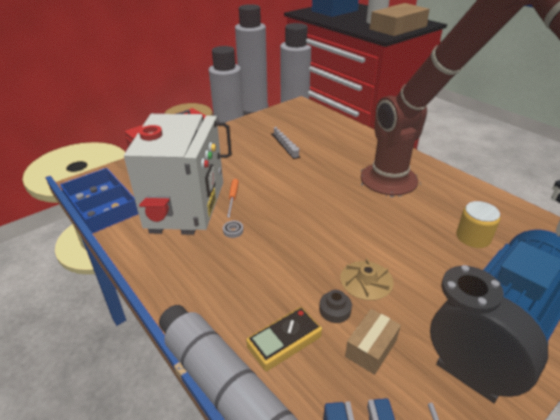

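View pics/top0.png

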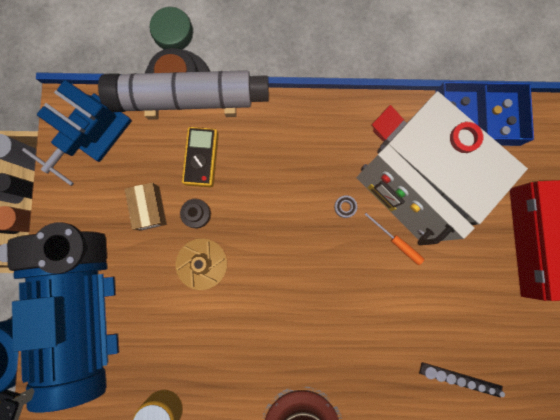

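The panel sits right of the robot at about top-image (440,165). Its door is a few degrees ajar, with the handle at (430,237) in the top view and (225,140) in the scene view. The networks agree on handle (0.4845, -0.265), hinge (0.686, -0.163), panel yaw about -41° and door about 4° open.

```bash
cat > h.py <<'E'
import numpy as np, json
from scipy.spatial.transform import Rotation as Ro, Slerp
HINGE=np.array([.686,-.163]); PSI=np.radians(-40.7)
def down(yaw_deg): return Ro.from_euler('xyz',[np.pi,0,np.radians(yaw_deg)])
def own(x,y,z):  # panel own coords (mm) -> world m
    c,s=np.cos(PSI),np.sin(PSI); x,y=(x+80)/1e3,(y-125)/1e3
    return np.array([HINGE[0]+c*x-s*y,HINGE[1]+s*x+c*y,z/1e3])
def handle(th,z=.25,rx=-.072,ry=-.215):
    a=PSI-th;c,s=np.cos(a),np.sin(a)
    return np.array([HINGE[0]+c*rx-s*ry,HINGE[1]+s*rx+c*ry,z])
def door_pose(th,z=.230): return handle(th,z),down(np.degrees(PSI-th)+180)
def rows(start,wps):
    """wps: list of (pos,Ro,n). rows rounded; error carried forward."""
    p,R=start; S=[];T=[]
    for P,Q,n in wps:
        p0,R0=p.copy(),R; sl=Slerp([0,1],Ro.concatenate([R0,Q]))
        for k in range(1,n+1):
            d=R.inv().apply(p0+(np.array(P)-p0)*k/n-p).round(3)
            r=np.degrees((R.inv()*sl(k/n)).as_rotvec()).round(1)
            p=p+R.apply(d); R=R*Ro.from_rotvec(np.radians(r)); S.append((d+0).tolist());T.append((r+0).tolist())
    print(len(S),'max',np.abs(S).max(),np.abs(T).max())
    for i in range(0,len(S),20): print('slide',json.dumps(S[i:i+20]).replace(' ',''));print('rot',json.dumps(T[i:i+20]).replace(' ',''))
    return p,R
def cur():
    from bench import get_state
    s=get_state(); return s['ee_pos'],Ro.from_euler('xyz',s['tcp_rot'])
E
python3 - <<'E'
from h import *
pol=lambda r,a,z:np.array([r*np.cos(np.radians(a)),r*np.sin(np.radians(a)),z])
hp=np.array([.4845,-.265,.33])
print(np.degrees(np.arctan2(*(hp[:2]-HINGE)[::-1])),[handle(t) for t in (0,.07)])
w=[(pol(.62,66,.30),down(162.2),2)]
for a in (48,30,12,-6,-18): w.append((pol(.57,a,.33),down(161-(66-a)*.27),3))
w.append((hp,down(135.3),3))
p,R=rows(cur(),w);print(p)
E
```

```text
-153.15130866716422 [array([ 0.49121317, -0.2790478 ,  0.25      ]), array([ 0.48357349, -0.26513965,  0.25      ])]
20 max 0.058 2.1
slide [[-0.046,-0.018,-0.041],[-0.046,-0.018,-0.04],[-0.056,-0.032,-0.01],[-0.056,-0.03,-0.01],[-0.058,-0.028,-0.01],[-0.053,-0.027,0.0],[-0.053,-0.026,0.0],[-0.055,-0.024,0.0],[-0.045,-0.039,0.0],[-0.047,-0.037,0.0],[-0.047,-0.036,0.0],[-0.035,-0.048,0.0],[-0.037,-0.046,0.0],[-0.038,-0.046,0.0],[-0.018,-0.035,0.0],[-0.018,-0.036,0.0],[-0.019,-0.034,0.0],[-0.005,-0.035,0.0],[-0.006,-0.035,0.0],[-0.007,-0.035,0.0]]
rot [[0.0,0.0,1.1],[0.0,0.0,1.2],[0.0,0.0,2.0],[0.0,0.0,2.0],[0.0,0.0,2.1],[0.0,0.0,1.6],[0.0,0.0,1.6],[0.0,0.0,1.6],[0.0,0.0,1.6],[0.0,0.0,1.6],[0.0,0.0,1.7],[0.0,0.0,1.6],[0.0,0.0,1.6],[0.0,0.0,1.6],[0.0,0.0,1.1],[0.0,0.0,1.1],[0.0,0.0,1.1],[0.0,0.0,1.0],[0.0,0.0,1.0],[0.0,0.0,1.0]]
[ 0.48423587 -0.26510564  0.32964022]
```

Call:
{"fn": "jog_arm", "kwargs": {
  "grip": [0,0,0,0,0,0,0,0,0,0,0,0,0,0,0,0,0,0,0,0],
  "slide": [
    [-0.046,-0.018,-0.041],
    [-0.046,-0.018,-0.04],
    [-0.056,-0.032,-0.01],
    [-0.056,-0.03,-0.01],
    [-0.058,-0.028,-0.01],
    [-0.053,-0.027,0.0],
    [-0.053,-0.026,0.0],
    [-0.055,-0.024,0.0],
    [-0.045,-0.039,0.0],
    [-0.047,-0.037,0.0],
    [-0.047,-0.036,0.0],
    [-0.035,-0.048,0.0],
    [-0.037,-0.046,0.0],
    [-0.038,-0.046,0.0],
    [-0.018,-0.035,0.0],
    [-0.018,-0.036,0.0],
    [-0.019,-0.034,0.0],
    [-0.005,-0.035,0.0],
    [-0.006,-0.035,0.0],
    [-0.007,-0.035,0.0]
  ],
  "rot": [
    [0,0,1.1],
    [0,0,1.2],
    [0,0,2],
    [0,0,2],
    [0,0,2.1],
    [0,0,1.6],
    [0,0,1.6],
    [0,0,1.6],
    [0,0,1.6],
    [0,0,1.6],
    [0,0,1.7],
    [0,0,1.6],
    [0,0,1.6],
    [0,0,1.6],
    [0,0,1.1],
    [0,0,1.1],
    [0,0,1.1],
    [0,0,1],
    [0,0,1],
    [0,0,1]
  ]
}}

```text
time_s: 3.7
ee_pos: [0.477, -0.2594, 0.327]
tcp_rot: [3.141, 0.0, 2.361]
force: [-0.0, -1.0, 0.2]
gripper_width: 0.5
gripper_force: 0.0
```

Run:
```python
from bench import *
from h import *
import cv2
p=snapshot("scene");cv2.imwrite("pics/s1.png",cv2.resize(p["color"][60:260,60:340,::-1],None,fx=2.5,fy=2.5))
for c in("scene","top"):
    if c=="top":snapshot(c)
    for t in("door_handle","door_hinge"):print(c,t,[(np.round(d["point"],4).tolist(),round(d["conf"],2)) for d in tip_of(c,t)[:2]])
s=get_state();print(s['time_s'],s['ee_pos'],np.degrees(s['tcp_rot']),s['joints'].round(2),s['force'])
```

```text
scene door_handle [([0.483, -0.2627, 0.2495], 0.65)]
scene door_hinge [([0.6879, -0.1643, 0.2487], 0.74)]
top door_handle [([0.4839, -0.2659, 0.2509], 0.47)]
top door_hinge [([0.6849, -0.1636, 0.25], 0.66)]
4.0 [ 0.47862094 -0.25705602  0.32674311] [ 1.79938499e+02 -1.85630654e-02  1.35430728e+02] [ 0.22  0.37  0.34  1.57 -0.13  1.23  1.38] [ 0.57226818 -0.29367825 -0.39051954]
```

View pics/s1.png

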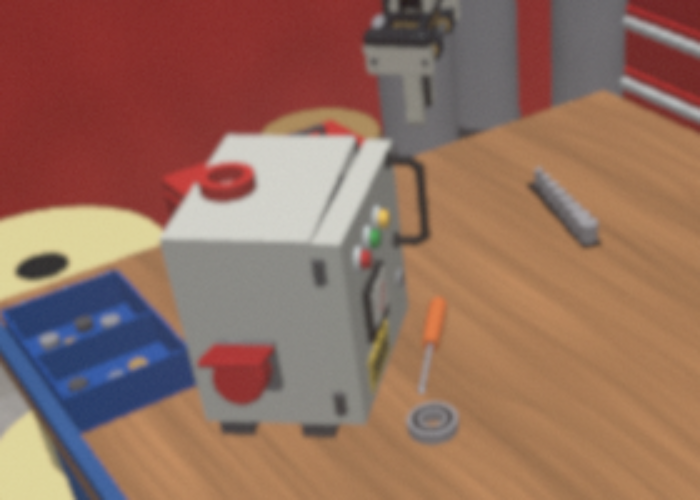

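The open gripper, at crop (410,90), hangs just above the bow handle at (415,200). The free door edge and the lamps beside it are clear. Next I correct xy and descend.

Run:
```python
from h import *
t=np.array([.484,-.265,.32]);w=[(t,down(135.3),2),(t-[0,0,.09],down(135.3),4)]
rows(cur(),w)
```

```text
6 max 0.023 0.1
slide [[-0.005,-0.001,0.003],[-0.004,-0.001,0.004],[0.0,0.0,0.022],[0.0,0.0,0.023],[0.0,0.0,0.022],[0.0,0.0,0.023]]
rot [[0.0,0.0,0.1],[0.1,0.0,0.0],[0.0,0.0,0.0],[0.0,0.0,0.0],[0.0,0.0,0.0],[0.0,0.0,0.0]]
```

Call:
{"fn": "jog_arm", "kwargs": {
  "grip": [0,0,0,0,0],
  "slide": [
    [-0.005,-0.001,0.003],
    [-0.004,-0.001,0.004],
    [0,0,0.02],
    [0,0,0],
    [0,0,0]
  ],
  "rot": [
    [0,0,0],
    [0,0,0],
    [0,0,0],
    [0,0,0],
    [0,0,0]
  ]
}}

```text
time_s: 4.62
ee_pos: [0.483, -0.2664, 0.3001]
tcp_rot: [-3.142, 0.001, 2.361]
force: [0.6, -0.2, 0.6]
gripper_width: 0.501
gripper_force: 0.0
```

Call:
{"fn": "jog_arm", "kwargs": {
  "grip": [0,0,0,0,0,-1,-1,-1,-1],
  "slide": [
    [0,0,0.02],
    [0,0,0.02],
    [0,0,0.02],
    [0,0,0.01],
    [0,0,0],
    [0,0,0],
    [0,0,0],
    [0,0,0],
    [0,0,0]
  ],
  "rot": [
    [0,0,0],
    [0,0,0],
    [0,0,0],
    [0,0,0],
    [0,0,0],
    [0,0,0],
    [0,0,0],
    [0,0,0],
    [0,0,0]
  ],
  "squeeze": 25
}}

```text
time_s: 5.75
ee_pos: [0.4846, -0.2651, 0.2301]
tcp_rot: [3.138, 0.002, 2.362]
force: [-0.9, -0.6, 1.4]
gripper_width: 0.125
gripper_force: 25.1
```

Run:
```python
from h import *
from bench import *
s=get_state();print(s['ee_pos'],s['force'],s['gripper_width']*.093,s['gripper_force'])
p=s['ee_pos'];v=p[:2]-HINGE;th=PSI-(np.arctan2(v[1],v[0])-np.arctan2(-.215,-.072)-0);th=(th+np.pi)%(2*np.pi)-np.pi;print('theta',th,np.hypot(*v))
w=[(*door_pose(t,p[2]),1) for t in np.linspace(th,1.85,33)[1:]]
q,R=rows(cur(),w);print(q)
```

```text
[ 0.48459634 -0.26505751  0.23011021] [-0.93040465 -0.55899535  1.41765601] 0.011591575133413122 25.13302691280842
theta 0.06828405706470297 0.22578567232627345
32 max 0.012 3.2
slide [[0.012,0.003,0.0],[0.012,0.005,0.0],[0.012,0.004,0.0],[0.012,0.004,0.0],[0.012,0.005,0.0],[0.011,0.004,0.0],[0.012,0.004,0.0],[0.012,0.005,0.0],[0.012,0.004,0.0],[0.012,0.004,0.0],[0.012,0.005,0.0],[0.012,0.004,0.0],[0.011,0.005,0.0],[0.012,0.004,0.0],[0.012,0.004,0.0],[0.012,0.005,0.0],[0.012,0.004,0.0],[0.012,0.004,0.0],[0.012,0.005,0.0],[0.011,0.004,0.0]]
rot [[0.2,0.1,3.1],[0.0,0.0,3.2],[0.0,0.0,3.2],[0.0,0.0,3.2],[0.0,0.0,3.2],[0.0,0.0,3.2],[0.0,0.0,3.2],[0.0,0.0,3.2],[0.0,0.0,3.2],[0.0,0.0,3.2],[0.0,0.0,3.1],[0.0,0.0,3.2],[0.0,0.0,3.2],[0.0,0.0,3.2],[0.0,0.0,3.2],[0.0,0.0,3.2],[0.0,0.0,3.2],[0.0,0.0,3.2],[0.0,0.0,3.2],[0.0,0.0,3.2]]
slide [[0.012,0.004,0.0],[0.012,0.005,0.0],[0.012,0.004,0.0],[0.012,0.004,0.0],[0.012,0.005,0.0],[0.011,0.004,0.0],[0.012,0.004,0.0],[0.012,0.005,0.0],[0.012,0.004,0.0],[0.012,0.004,0.0],[0.012,0.005,0.0],[0.012,0.004,0.0]]
rot [[0.0,0.0,3.1],[0.0,0.0,3.2],[0.0,0.0,3.2],[0.0,0.0,3.2],[0.0,0.0,3.2],[0.0,0.0,3.2],[0.0,0.0,3.2],[0.0,0.0,3.2],[0.0,0.0,3.2],[0.0,0.0,3.2],[0.0,0.0,3.1],[0.0,0.0,3.2]]
[0.62851164 0.0564426  0.23015424]
```

Gripped: 11.6 mm opening on the 12 mm bar. I swing a third of the arc first and check the force.

Call:
{"fn": "jog_arm", "kwargs": {
  "grip": [-1,-1,-1,-1,-1,-1,-1,-1,-1,-1],
  "slide": [
    [0.0118,0.0043,0],
    [0.0118,0.0043,0],
    [0.0118,0.0043,0],
    [0.0118,0.0043,0],
    [0.0118,0.0043,0],
    [0.0118,0.0043,0],
    [0.0118,0.0043,0],
    [0.0118,0.0043,0],
    [0.0118,0.0043,0],
    [0.0118,0.0043,0]
  ],
  "rot": [
    [0,0,3.2],
    [0,0,3.2],
    [0,0,3.2],
    [0,0,3.2],
    [0,0,3.2],
    [0,0,3.2],
    [0,0,3.2],
    [0,0,3.2],
    [0,0,3.2],
    [0,0,3.2]
  ]
}}

```text
time_s: 7.0
ee_pos: [0.4612, -0.1445, 0.2301]
tcp_rot: [3.138, 0.003, 1.802]
force: [4.9, -1.3, -3.1]
gripper_width: 0.125
gripper_force: 25.0
```

```bash
cat >> h.py <<'E'
def theta(p):
    v=p[:2]-HINGE;return (PSI-np.arctan2(v[1],v[0])+np.arctan2(-.215,-.072)+np.pi)%(2*np.pi)-np.pi, np.hypot(*v)
E
python3 - <<'E'
from h import *
from bench import *
s=get_state();p=s['ee_pos'];print(p,s['force'],s['wrist_torque'],s['gripper_width']*.093,theta(p))
w=[(*door_pose(t,.23),1) for t in np.linspace(theta(p)[0],1.85,24)[1:]]
q,R=rows(cur(),w);print(q)
E
```

```text
[ 0.46118949 -0.1444987   0.23013167] [ 4.8887617  -1.32982549 -3.11563657] [-0.28324616 -0.71910755  0.05100024] 0.011618429246011454 (np.float64(0.6194143256364244), np.float64(0.22557052803976188))
23 max 0.012 3.1
slide [[0.012,0.003,0.0],[0.011,0.004,0.0],[0.012,0.004,0.0],[0.011,0.004,0.0],[0.011,0.005,0.0],[0.012,0.004,0.0],[0.011,0.004,0.0],[0.012,0.004,0.0],[0.011,0.004,0.0],[0.011,0.004,0.0],[0.012,0.005,0.0],[0.011,0.004,0.0],[0.012,0.004,0.0],[0.011,0.004,0.0],[0.011,0.004,0.0],[0.012,0.004,0.0],[0.011,0.004,0.0],[0.012,0.005,0.0],[0.011,0.004,0.0],[0.011,0.004,0.0]]
rot [[0.2,0.1,2.5],[0.0,0.0,3.1],[0.0,0.0,3.0],[0.0,0.0,3.1],[0.0,0.0,3.1],[0.0,0.0,3.0],[0.0,0.0,3.1],[0.0,0.0,3.1],[0.0,0.0,3.0],[0.0,0.0,3.1],[0.0,0.0,3.1],[0.0,0.0,3.0],[0.0,0.0,3.1],[0.0,0.0,3.1],[0.0,0.0,3.0],[0.0,0.0,3.1],[0.0,0.0,3.0],[0.0,0.0,3.1],[0.0,0.0,3.1],[0.0,0.0,3.0]]
slide [[0.012,0.004,0.0],[0.011,0.004,0.0],[0.012,0.004,0.0]]
rot [[0.0,0.0,3.1],[0.0,0.0,3.1],[0.0,0.0,3.0]]
[0.62825149 0.05688607 0.22999452]
```

Force is low (5 N), so I continue with 20 rows, which ends near 1.74 rad.

Call:
{"fn": "jog_arm", "kwargs": {
  "grip": [-1,-1,-1,-1,-1,-1,-1,-1,-1,-1,-1,-1,-1,-1,-1,-1,-1,-1,-1,-1],
  "slide": [
    [0.012,0.0037,0],
    [0.0118,0.0042,0],
    [0.0118,0.0042,0],
    [0.0118,0.0042,0],
    [0.0118,0.0042,0],
    [0.0118,0.0042,0],
    [0.0118,0.0042,0],
    [0.0118,0.0042,0],
    [0.0118,0.0042,0],
    [0.0118,0.0042,0],
    [0.0118,0.0042,0],
    [0.0118,0.0042,0],
    [0.0118,0.0042,0],
    [0.0118,0.0042,0],
    [0.0118,0.0042,0],
    [0.0118,0.0042,0],
    [0.0118,0.0042,0],
    [0.0118,0.0042,0],
    [0.0118,0.0042,0],
    [0.0118,0.0042,0]
  ],
  "rot": [
    [0,0,2.7],
    [0,0,3.2],
    [0,0,3.2],
    [0,0,3.2],
    [0,0,3.2],
    [0,0,3.2],
    [0,0,3.2],
    [0,0,3.2],
    [0,0,3.2],
    [0,0,3.2],
    [0,0,3.2],
    [0,0,3.2],
    [0,0,3.2],
    [0,0,3.2],
    [0,0,3.2],
    [0,0,3.2],
    [0,0,3.2],
    [0,0,3.2],
    [0,0,3.2],
    [0,0,3.2]
  ]
}}

```text
time_s: 9.5
ee_pos: [0.5999, 0.0459, 0.2301]
tcp_rot: [3.139, 0.001, 0.693]
force: [0.3, -2.3, 0.2]
gripper_width: 0.125
gripper_force: 25.0
```

Run:
```python
from h import *
from bench import *
import cv2
s=get_state();p=s['ee_pos'];print(p,s['force'],s['gripper_width']*.093,theta(p),np.degrees(s['tcp_rot'][2]-PSI),s['joints'].round(2))
for c in("scene","top"):
    im=snapshot(c)["color"][:,:,::-1]
    cv2.imwrite(f"pics/{c}2.png",im)
    for t in("blue_tip","yellow_tip","white_tip","door_hinge"):
      for d in tip_of(c,t)[:2]:
        q=np.array(d["point"]);dd=q[:2]-HINGE;C,S=np.cos(PSI),np.sin(PSI)
        print(c,t,q.round(4),round(d["conf"],2),'own',np.round([C*dd[0]+S*dd[1]-.08,-S*dd[0]+C*dd[1]+.125],4))
w=[(*door_pose(t,.23),1) for t in np.linspace(theta(p)[0],1.92,4)[1:]]
rows(cur(),w)
```

```text
[0.59993349 0.04593241 0.23009794] [ 0.29548689 -2.26200311  0.16168964] 0.01165655630332108 (np.float64(1.7173460029072816), np.float64(0.22596503075701607)) 80.38068115582765 [-0.53  0.61  0.7   1.57 -0.42  1.12 -0.6 ]
scene yellow_tip [ 0.5371 -0.2943  0.1966] 0.44 own [-0.1073 -0.0716]
scene door_hinge [ 0.6863 -0.1618  0.248 ] 0.84 own [-0.0806  0.1261]
top blue_tip [ 0.5853 -0.2405  0.1888] 0.43 own [-0.1058  0.0006]
top yellow_tip [ 0.5353 -0.2951  0.1951] 0.7 own [-0.1081 -0.0734]
top white_tip [ 0.6338 -0.187   0.1919] 0.61 own [-0.1039  0.0728]
top door_hinge [ 0.6873 -0.1616  0.2487] 0.94 own [-0.0799  0.1269]
3 max 0.015 3.9
slide [[0.015,0.004,0.0],[0.015,0.006,0.0],[0.014,0.005,0.0]]
rot [[0.1,0.0,2.7],[0.0,0.0,3.9],[0.0,0.0,3.9]]
```

View pics/top2.png

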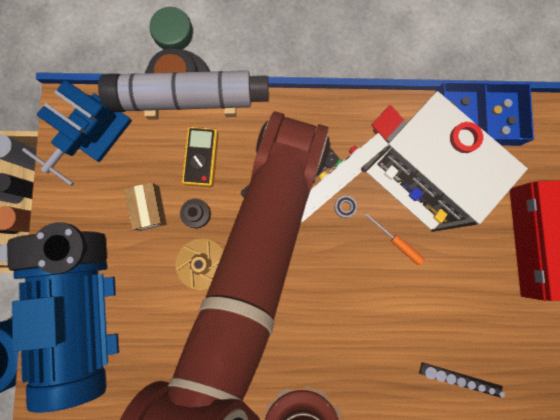

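View pics/scene2.png

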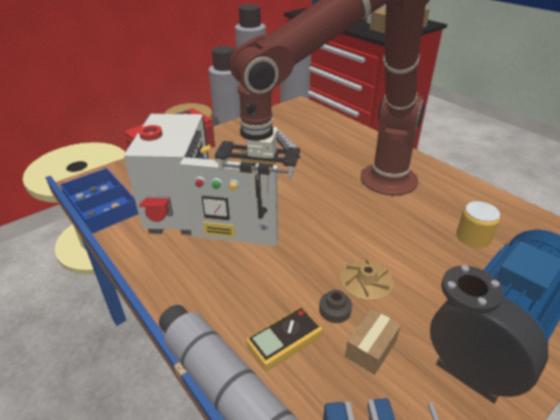

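The door stands past square, about 98°. In the top view the toggles read white (391,172), blue (416,194), yellow (441,215), so blue is the middle one, as the networks say. I open it slightly more, let go and lift clear.

Call:
{"fn": "jog_arm", "kwargs": {
  "grip": [-1,-1,-1,-1,0,0,0,0,0,0,0],
  "slide": [
    [0.0118,0.004,0],
    [0.0118,0.0042,0],
    [0.0118,0.0042,0],
    [0,0,0],
    [0,0,0],
    [0,0,0],
    [0,0,0],
    [0,0,-0.02],
    [0,0,-0.05],
    [0,0,-0.05],
    [0,0,-0.05]
  ],
  "rot": [
    [0,0,3],
    [0,0,3.2],
    [0,0,3.2],
    [0,0,0],
    [0,0,0],
    [0,0,0],
    [0,0,0],
    [0,0,0],
    [0,0,0],
    [0,0,0],
    [0,0,0]
  ]
}}

```text
time_s: 11.38
ee_pos: [0.6344, 0.0593, 0.4012]
tcp_rot: [-3.14, 0.0, 0.531]
force: [1.1, 0.8, 0.3]
gripper_width: 0.502
gripper_force: 0.0
```

```bash
cat >> h.py <<'E'
def press(tilt=45):
    a=np.radians(tilt);z=np.array([np.cos(PSI)*np.sin(a),np.sin(PSI)*np.sin(a),-np.cos(a)]);y=np.array([-np.sin(PSI),np.cos(PSI),0])
    return Ro.from_matrix(np.c_[np.cross(y,z),y,z])
E
python3 - <<'E'
from h import *
print(cur()[0],own(-104,0,194))
q=rows(cur(),[(own(-170,0,330),press(),16)])
E
```

```text
[0.63437734 0.05926494 0.40124812] [ 0.58629248 -0.24211643  0.194     ]
16 max 0.016 6.5
slide [[-0.013,0.011,0.004],[-0.015,0.009,0.006],[-0.015,0.007,0.006],[-0.016,0.005,0.007],[-0.015,0.003,0.008],[-0.016,0.001,0.008],[-0.015,-0.001,0.009],[-0.015,-0.004,0.009],[-0.014,-0.005,0.01],[-0.013,-0.008,0.009],[-0.012,-0.009,0.01],[-0.01,-0.011,0.01],[-0.009,-0.013,0.009],[-0.007,-0.013,0.009],[-0.005,-0.015,0.009],[-0.003,-0.016,0.008]]
rot [[-2.7,-1.9,-6.4],[-2.6,-1.9,-6.4],[-2.7,-1.9,-6.4],[-2.6,-1.9,-6.4],[-2.7,-1.9,-6.4],[-2.6,-1.9,-6.4],[-2.7,-1.9,-6.4],[-2.7,-1.9,-6.4],[-2.6,-1.9,-6.4],[-2.7,-1.9,-6.4],[-2.6,-1.9,-6.4],[-2.7,-1.9,-6.4],[-2.7,-1.9,-6.4],[-2.6,-1.9,-6.4],[-2.7,-1.9,-6.5],[-2.6,-1.9,-6.4]]
```

Call:
{"fn": "jog_arm", "kwargs": {
  "grip": [-1,-1,-1,-1,-1,-1,-1,-1,-1,-1,-1,-1,-1,-1,-1,-1,-1,-1],
  "slide": [
    [-0.013,0.011,0.004],
    [-0.015,0.009,0.006],
    [-0.015,0.007,0.006],
    [-0.016,0.005,0.007],
    [-0.015,0.003,0.008],
    [-0.016,0.001,0.008],
    [-0.015,-0.001,0.009],
    [-0.015,-0.004,0.009],
    [-0.014,-0.005,0.01],
    [-0.013,-0.008,0.009],
    [-0.012,-0.009,0.01],
    [-0.01,-0.011,0.01],
    [-0.009,-0.013,0.009],
    [-0.007,-0.013,0.009],
    [-0.005,-0.015,0.009],
    [-0.003,-0.016,0.008],
    [0,0,0],
    [0,0,0]
  ],
  "rot": [
    [-2.7,-1.9,-6.4],
    [-2.6,-1.9,-6.4],
    [-2.7,-1.9,-6.4],
    [-2.6,-1.9,-6.4],
    [-2.7,-1.9,-6.4],
    [-2.6,-1.9,-6.4],
    [-2.7,-1.9,-6.4],
    [-2.7,-1.9,-6.4],
    [-2.6,-1.9,-6.4],
    [-2.7,-1.9,-6.4],
    [-2.6,-1.9,-6.4],
    [-2.7,-1.9,-6.4],
    [-2.7,-1.9,-6.4],
    [-2.6,-1.9,-6.4],
    [-2.7,-1.9,-6.5],
    [-2.6,-1.9,-6.4],
    [0,0,0],
    [0,0,0]
  ]
}}

```text
time_s: 13.62
ee_pos: [0.5379, -0.1988, 0.3289]
tcp_rot: [3.14, 0.787, 2.43]
force: [0.5, 0.3, 0.6]
gripper_width: 0.002
gripper_force: 0.0
```

Run:
```python
from h import *
from bench import *
p,R=cur();print(p,own(-170,0,330),np.degrees((R.inv()*press()).as_rotvec()).round(1),get_state()['joints'].round(2))
print('pre');e=rows((p,R),[(own(-130,0,260),press(),4),(own(-93,0,216),press(),4)])
print('down');rows(e,[(own(-93,0,166),press(),10)])
snapshot("top")
for t in("blue_tip","yellow_tip","white_tip"):print(t,[(np.round(d["point"],4).tolist(),round(d["conf"],2)) for d in tip_of("top",t)[:2]])
```

```text
[ 0.53790513 -0.19879249  0.3289351 ] [ 0.53625561 -0.19907794  0.33      ] [ 0.   0.1 -0. ] [-0.64  0.22  0.88  2.14  0.91  0.26  0.21]
pre
8 max 0.019 0.1
slide [[0.005,0.0,0.019],[0.006,-0.001,0.019],[0.005,0.0,0.019],[0.005,0.0,0.019],[0.001,0.0,0.014],[0.002,0.0,0.015],[0.001,0.0,0.014],[0.001,0.0,0.015]]
rot [[0.0,0.0,0.0],[0.0,0.1,0.0],[0.0,0.0,0.0],[0.0,0.0,0.0],[0.0,0.0,0.0],[0.0,0.0,0.0],[0.0,0.0,0.0],[0.0,0.0,0.0]]
down
10 max 0.004 0.0
slide [[0.004,0.0,0.003],[0.003,0.0,0.004],[0.004,0.0,0.003],[0.003,0.0,0.004],[0.004,0.0,0.003],[0.003,0.0,0.004],[0.004,0.0,0.003],[0.003,0.0,0.004],[0.004,0.0,0.003],[0.004,0.0,0.004]]
rot [[0.0,0.0,0.0],[0.0,0.0,0.0],[0.0,0.0,0.0],[0.0,0.0,0.0],[0.0,0.0,0.0],[0.0,0.0,0.0],[0.0,0.0,0.0],[0.0,0.0,0.0],[0.0,0.0,0.0],[0.0,0.0,0.0]]
blue_tip [([0.5869, -0.2423, 0.189], 0.63)]
yellow_tip [([0.5344, -0.2991, 0.1932], 0.71)]
white_tip [([0.6863, -0.1621, 0.2481], 0.62), ([0.6356, -0.1873, 0.194], 0.6)]
```

Call:
{"fn": "jog_arm", "kwargs": {
  "grip": [-1,-1,-1,-1,-1,-1,-1,-1,-1],
  "slide": [
    [0.005,0,0.019],
    [0.006,-0.001,0.019],
    [0.005,0,0.019],
    [0.005,0,0.019],
    [0.001,0,0.014],
    [0.002,0,0.015],
    [0.001,0,0.014],
    [0.001,0,0.015],
    [0,0,0]
  ],
  "rot": [
    [0,0,0],
    [0,0,0],
    [0,0,0],
    [0,0,0],
    [0,0,0],
    [0,0,0],
    [0,0,0],
    [0,0,0],
    [0,0,0]
  ]
}}

```text
time_s: 14.95
ee_pos: [0.5894, -0.2465, 0.2246]
tcp_rot: [-3.123, 0.756, 2.435]
force: [0.1, 0.4, -0.3]
gripper_width: 0.006
gripper_force: 0.0
```

Run:
```python
from h import *
from bench import *
import cv2
p,R=cur();s=get_state();print(p,own(-93,0,216),np.degrees((R.inv()*press()).as_rotvec()).round(1),s['joints'].round(2),s['force'])
e=rows((p,R),[(own(-93,0,166),press(),10)])
a=snapshot("top")["color"][100:260,340:540,::-1];b=snapshot("scene")["color"][90:250,110:310,::-1]
cv2.imwrite("pics/m3.png",np.hstack([cv2.resize(i,(400,320)) for i in(a,b)]))
```

```text
[ 0.58936475 -0.24646595  0.22463755] [ 0.59463195 -0.24928951  0.216     ] [-0.9 -1.7  0.2] [-0.14  0.44  0.45  2.12  1.87  0.18 -0.76] [ 0.13654206  0.42493661 -0.30117491]
10 max 0.005 0.2
slide [[0.004,0.0,0.005],[0.003,0.0,0.004],[0.004,0.001,0.005],[0.003,0.0,0.005],[0.004,0.0,0.004],[0.004,0.0,0.005],[0.003,0.0,0.004],[0.004,0.0,0.005],[0.004,0.001,0.005],[0.004,0.0,0.004]]
rot [[-0.1,-0.2,0.0],[-0.1,-0.1,0.0],[-0.1,-0.2,0.1],[-0.1,-0.2,0.0],[-0.1,-0.1,0.0],[-0.1,-0.2,0.0],[-0.1,-0.2,0.0],[0.0,-0.1,0.0],[-0.1,-0.2,0.1],[-0.1,-0.2,0.0]]
```

View pics/m3.png

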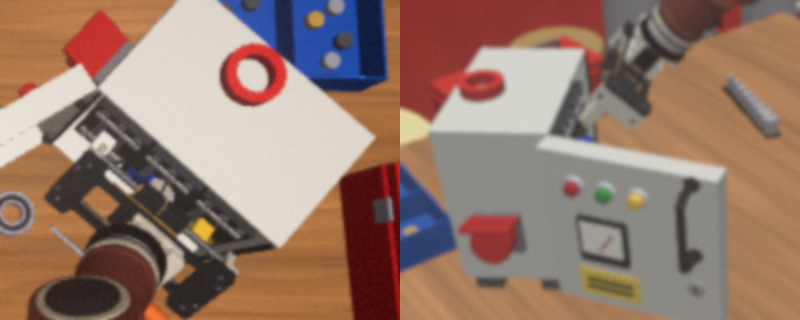

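The gripper, at left crop (150,210), is above the blue toggle at (155,185) and clear of white (100,140) and yellow (200,228). The door holds open. The wrist is near its singularity, so the move fell short. I tilt to 55° slowly before pressing.

Run:
```python
from h import *
rows(cur(),[(own(-93,0,216),press(56),8)])
```

```text
8 max 0.002 1.6
slide [[0.0,0.0,0.001],[0.001,0.0,0.002],[0.0,0.0,0.001],[0.0,0.001,0.002],[0.001,0.0,0.001],[0.0,0.0,0.001],[0.0,0.0,0.002],[0.001,0.0,0.001]]
rot [[-0.1,-1.6,0.0],[-0.1,-1.6,0.1],[-0.1,-1.5,0.0],[-0.1,-1.6,0.0],[-0.2,-1.6,0.1],[-0.1,-1.6,0.0],[-0.1,-1.5,0.0],[-0.1,-1.6,0.1]]
```

Call:
{"fn": "jog_arm", "kwargs": {
  "grip": [-1,-1,-1,-1,-1,-1,-1,-1,-1],
  "slide": [
    [0,0,0.001],
    [0.001,0,0.002],
    [0,0,0.001],
    [0,0.001,0.002],
    [0.001,0,0.001],
    [0,0,0.001],
    [0,0,0.002],
    [0.001,0,0.001],
    [0,0,0]
  ],
  "rot": [
    [-0.1,-1.6,0],
    [-0.1,-1.6,0],
    [-0.1,-1.6,0],
    [-0.1,-1.6,0],
    [-0.1,-1.6,0],
    [-0.1,-1.6,0],
    [-0.1,-1.6,0],
    [-0.1,-1.6,0],
    [0,0,0]
  ]
}}

```text
time_s: 16.18
ee_pos: [0.5942, -0.249, 0.2155]
tcp_rot: [-3.131, 0.979, 2.443]
force: [0.4, -0.9, -0.7]
gripper_width: 0.007
gripper_force: 0.0
```

Run:
```python
from h import *
from bench import *
p,R=cur();s=get_state();print(p,own(-93,0,216),np.degrees((R.inv()*press(56)).as_rotvec()).round(1),s['joints'].round(2),s['force'])
e=rows((p,R),[(own(-93,0,167),press(56),12)])
```

```text
[ 0.59417014 -0.24900104  0.21547329] [ 0.59463195 -0.24928951  0.216     ] [-0.1  0.1  0.4] [ 0.1   0.5   0.06  2.27  2.37  0.66 -1.28] [ 0.40383125 -0.92707505 -0.66440836]
12 max 0.004 0.1
slide [[0.003,0.0,0.002],[0.004,0.0,0.003],[0.003,0.0,0.002],[0.003,0.0,0.002],[0.004,0.0,0.002],[0.003,0.0,0.003],[0.003,0.0,0.002],[0.004,0.0,0.002],[0.003,0.0,0.003],[0.003,0.0,0.002],[0.004,0.0,0.002],[0.003,0.0,0.003]]
rot [[0.0,0.0,0.0],[0.0,0.0,0.1],[0.0,0.0,0.0],[0.0,0.0,0.0],[0.0,0.0,0.1],[0.0,0.1,0.0],[0.0,0.0,0.0],[0.0,0.0,0.0],[-0.1,0.0,0.1],[0.0,0.0,0.0],[0.0,0.0,0.0],[0.0,0.0,0.1]]
```

Call:
{"fn": "jog_arm", "kwargs": {
  "grip": [-1,-1,-1,-1,-1,-1,-1,-1,-1,-1,-1],
  "slide": [
    [0.0033,0,0.0022],
    [0.0033,0,0.0022],
    [0.0033,0,0.0022],
    [0.0033,0,0.0022],
    [0.0033,0,0.0022],
    [0.0033,0,0.0022],
    [0.0033,0,0.0022],
    [0.0033,0,0.0022],
    [0.0033,0,0.0022],
    [0.0033,0,0.0022],
    [0,0,0]
  ],
  "rot": [
    [0,0,0],
    [0,0,0],
    [0,0,0],
    [0,0,0],
    [0,0,0],
    [0,0,0],
    [0,0,0],
    [0,0,0],
    [0,0,0],
    [0,0,0],
    [0,0,0]
  ]
}}

```text
time_s: 17.55
ee_pos: [0.5942, -0.2497, 0.1755]
tcp_rot: [-3.133, 0.979, 2.441]
force: [-0.7, 1.1, 1.5]
gripper_width: 0.007
gripper_force: 0.3
```

Call:
{"fn": "jog_arm", "kwargs": {
  "grip": [-1,-1],
  "slide": [
    [0.0025,0,0.0017],
    [0,0,0]
  ],
  "rot": [
    [0,0,0],
    [0,0,0]
  ]
}}

```text
time_s: 17.8
ee_pos: [0.5945, -0.25, 0.1738]
tcp_rot: [-3.133, 0.982, 2.44]
force: [-1.5, 1.3, 4.3]
gripper_width: 0.0
gripper_force: 2.2
```

Call:
{"fn": "jog_arm", "kwargs": {
  "grip": [-1,-1,-1],
  "slide": [
    [0.0017,0,0.0011],
    [0.0017,0,0.0011],
    [0,0,0]
  ],
  "rot": [
    [0,0,0],
    [0,0,0],
    [0,0,0]
  ]
}}

```text
time_s: 18.18
ee_pos: [0.5949, -0.2502, 0.1729]
tcp_rot: [-3.135, 0.989, 2.438]
force: [-9.1, 7.1, 15.8]
gripper_width: 0.007
gripper_force: 9.6
```

Call:
{"fn": "jog_arm", "kwargs": {
  "grip": [-1,-1,-1],
  "slide": [
    [0.0017,0,0.0011],
    [0.0017,0,0.0011],
    [0,0,0]
  ],
  "rot": [
    [0,0,0],
    [0,0,0],
    [0,0,0]
  ]
}}

```text
time_s: 18.55
ee_pos: [0.5951, -0.2504, 0.1721]
tcp_rot: [-3.137, 0.996, 2.437]
force: [-17.0, 12.8, 29.2]
gripper_width: 0.006
gripper_force: 17.6
```

Run:
```python
from h import *
from bench import *
s=get_state();print(s['ee_pos'],s['force'])
snapshot("top");snapshot("scene")
for c in("top","scene"):
  for t in("blue_tip","yellow_tip","white_tip"):print(c,t,[(np.round(d["point"],4).tolist(),round(d["conf"],2)) for d in tip_of(c,t)[:2]])
```

```text
[ 0.59507819 -0.25038001  0.17213198] [-17.01698005  12.77528902  29.24370018]
top blue_tip [([0.657, -0.3061, 0.0021], 0.67), ([0.5885, -0.2424, 0.1543], 0.54)]
top yellow_tip [([0.5358, -0.2949, 0.1952], 0.66), ([0.5896, -0.2408, 0.1495], 0.18)]
top white_tip [([0.6323, -0.1867, 0.1925], 0.52)]
scene blue_tip []
scene yellow_tip [([0.5379, -0.294, 0.1946], 0.56)]
scene white_tip []
```

The force jumped to about 36 N at the stop, and the network reads the blue tip at z≈0.154, so it is off. Yellow and white still read z≈0.195. I back off upwards.

Call:
{"fn": "jog_arm", "kwargs": {
  "grip": [-1,-1,-1,-1,-1,-1,-1,-1],
  "slide": [
    [-0.006,0,-0.004],
    [-0.008,0,-0.006],
    [-0.012,0,-0.008],
    [-0.012,0,-0.008],
    [-0.012,0,-0.02],
    [-0.012,0,-0.03],
    [-0.012,0,-0.03],
    [0,0,0]
  ],
  "rot": [
    [0,0,0],
    [0,0,0],
    [0,0,0],
    [0,0,0],
    [0,0,0],
    [0,0,0],
    [0,0,0],
    [0,0,0]
  ]
}}

```text
time_s: 19.95
ee_pos: [0.5591, -0.2179, 0.288]
tcp_rot: [-3.139, 0.983, 2.436]
force: [0.1, -0.1, -0.2]
gripper_width: 0.006
gripper_force: 0.0
```

Run:
```python
from h import *
from bench import *
import cv2
im={c:snapshot(c)["color"][:,:,::-1] for c in("top","scene")}
cv2.imwrite("pics/m4.png",np.hstack([cv2.resize(i,(400,320)) for i in(im["top"][100:260,340:540],im["scene"][90:250,110:310])]))
for c in("top","scene"):
  for t in("blue_tip","yellow_tip","white_tip","door_handle","door_hinge"):print(c,t,[(np.round(d["point"],4).tolist(),round(d["conf"],2)) for d in tip_of(c,t)[:2]])
s=get_state();p=s['ee_pos'];print(p,s['joints'].round(2),s['force']);th=theta(np.array([.6344,.0593]))[0];print(th,handle(th))
P,R=door_pose(th,.40)
rows(cur(),[(p+[-.02,.03,.09],press(45),4),(P,R,18)])
```

```text
top blue_tip [([0.5877, -0.2412, 0.1547], 0.44)]
top yellow_tip [([0.5374, -0.2967, 0.1962], 0.48)]
top white_tip [([0.6351, -0.1845, 0.1934], 0.48)]
top door_handle [([0.636, 0.0576, 0.2535], 0.47)]
top door_hinge [([0.5337, -0.2981, 0.1964], 0.48)]
scene blue_tip []
scene yellow_tip [([0.7034, -0.3284, 0.2782], 0.68), ([0.5357, -0.294, 0.1961], 0.41)]
scene white_tip []
scene door_handle [([0.6344, 0.0573, 0.2487], 0.58)]
scene door_hinge [([0.6825, -0.163, 0.2511], 0.58)]
[ 0.55881789 -0.21892032  0.28512799] [-0.05  0.31  0.15  2.29  2.12  0.56 -1.04] [-0.95019702  0.77264276 -0.42124721]
1.8800186326671682 [0.63473341 0.05786362 0.25      ]
22 max 0.022 5.7
slide [[-0.014,0.002,-0.02],[-0.013,0.003,-0.02],[-0.012,0.002,-0.021],[-0.01,0.002,-0.022],[0.002,0.014,-0.004],[0.004,0.013,-0.005],[0.006,0.013,-0.006],[0.007,0.012,-0.005],[0.008,0.011,-0.006],[0.009,0.01,-0.006],[0.01,0.008,-0.006],[0.011,0.008,-0.006],[0.013,0.006,-0.006],[0.012,0.004,-0.006],[0.014,0.003,-0.006],[0.013,0.001,-0.005],[0.014,0.0,-0.005],[0.014,-0.002,-0.004],[0.014,-0.003,-0.004],[0.014,-0.005,-0.004]]
rot [[0.0,2.8,0.1],[-0.1,2.8,0.0],[0.0,2.8,0.1],[0.0,2.7,0.1],[2.3,1.7,5.6],[2.4,1.7,5.7],[2.3,1.7,5.6],[2.3,1.7,5.6],[2.4,1.7,5.7],[2.3,1.7,5.6],[2.4,1.7,5.6],[2.3,1.7,5.6],[2.3,1.8,5.7],[2.4,1.7,5.6],[2.3,1.7,5.6],[2.3,1.7,5.7],[2.4,1.7,5.6],[2.3,1.7,5.6],[2.3,1.7,5.7],[2.4,1.7,5.6]]
slide [[0.013,-0.006,-0.002],[0.013,-0.008,-0.003]]
rot [[2.3,1.7,5.6],[2.3,1.7,5.7]]
```

View pics/m4.png

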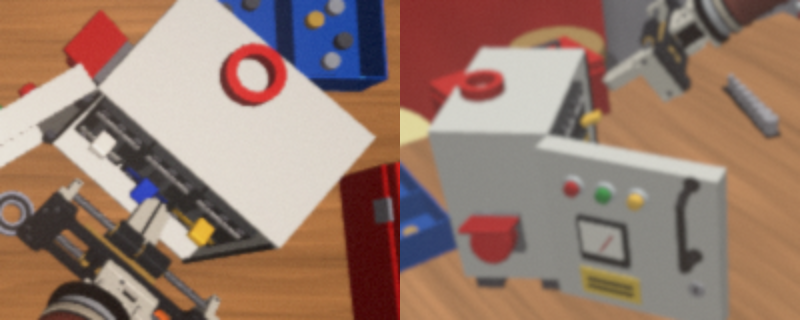

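Blue, at left crop (147,190), is clearly lower than white (103,146) and yellow (200,230). The door holds and the handle reads (0.635, 0.0575). I return to the handle.

Call:
{"fn": "jog_arm", "kwargs": {
  "grip": [-1,-1,-1,-1,-1,-1,-1,-1,0,0,0,0,0,0,0,0,0,0,0,0],
  "slide": [
    [-0.014,0.002,-0.02],
    [-0.013,0.003,-0.02],
    [-0.012,0.002,-0.021],
    [-0.01,0.002,-0.022],
    [0.002,0.014,-0.004],
    [0.004,0.013,-0.005],
    [0.006,0.013,-0.006],
    [0.007,0.012,-0.005],
    [0.008,0.011,-0.006],
    [0.009,0.01,-0.006],
    [0.01,0.008,-0.006],
    [0.011,0.008,-0.006],
    [0.013,0.006,-0.006],
    [0.012,0.004,-0.006],
    [0.014,0.003,-0.006],
    [0.013,0.001,-0.005],
    [0.014,0,-0.005],
    [0.014,-0.002,-0.004],
    [0.014,-0.003,-0.004],
    [0.014,-0.005,-0.004]
  ],
  "rot": [
    [0,2.8,0.1],
    [-0.1,2.8,0],
    [0,2.8,0.1],
    [0,2.7,0.1],
    [2.3,1.7,5.6],
    [2.4,1.7,5.7],
    [2.3,1.7,5.6],
    [2.3,1.7,5.6],
    [2.4,1.7,5.7],
    [2.3,1.7,5.6],
    [2.4,1.7,5.6],
    [2.3,1.7,5.6],
    [2.3,1.8,5.7],
    [2.4,1.7,5.6],
    [2.3,1.7,5.6],
    [2.3,1.7,5.7],
    [2.4,1.7,5.6],
    [2.3,1.7,5.6],
    [2.3,1.7,5.7],
    [2.4,1.7,5.6]
  ]
}}

```text
time_s: 23.05
ee_pos: [0.6267, 0.0248, 0.3819]
tcp_rot: [3.039, 0.071, 0.733]
force: [-0.1, -0.2, 0.7]
gripper_width: 0.504
gripper_force: 0.0
```

Run:
```python
from h import *
from bench import *
s=get_state();p=s['ee_pos'];print(p,np.degrees(s['tcp_rot']),s['joints'].round(2))
P,R=door_pose(1.88,.32);P[:2]=.635,.058;print(R.as_euler('xyz'))
rows(cur(),[(P+[0,0,.07],R,6),(P,R,4)])
```

```text
[0.62667952 0.02484856 0.38190908] [174.11906223   4.07509879  41.9712651 ] [-0.29  0.49  0.28  1.22 -0.    1.44 -0.88]
[3.14159265 0.         0.55124365]
10 max 0.018 1.8
slide [[0.005,-0.003,-0.002],[0.004,-0.003,-0.002],[0.005,-0.003,-0.002],[0.004,-0.004,-0.001],[0.004,-0.004,-0.002],[0.004,-0.003,-0.001],[0.0,0.0,0.017],[0.0,0.0,0.018],[0.0,0.0,0.017],[0.0,-0.001,0.018]]
rot [[1.0,0.6,1.8],[1.1,0.6,1.7],[1.0,0.6,1.8],[1.1,0.6,1.8],[1.0,0.5,1.7],[1.0,0.6,1.8],[0.0,0.0,0.0],[0.0,0.0,0.0],[0.0,0.0,0.0],[0.0,0.0,0.0]]
```

Call:
{"fn": "jog_arm", "kwargs": {
  "grip": [0,0,0,0,0,0,0,0,0,0,0],
  "slide": [
    [0.005,-0.003,-0.002],
    [0.004,-0.003,-0.002],
    [0.005,-0.003,-0.002],
    [0.004,-0.004,-0.001],
    [0.004,-0.004,-0.002],
    [0.004,-0.003,-0.001],
    [0,0,0.017],
    [0,0,0.018],
    [0,0,0.017],
    [0,-0.001,0.018],
    [0,0,0]
  ],
  "rot": [
    [1,0.6,1.8],
    [1.1,0.6,1.7],
    [1,0.6,1.8],
    [1.1,0.6,1.8],
    [1,0.5,1.7],
    [1,0.6,1.8],
    [0,0,0],
    [0,0,0],
    [0,0,0],
    [0,0,0],
    [0,0,0]
  ]
}}

```text
time_s: 24.42
ee_pos: [0.6336, 0.0579, 0.3187]
tcp_rot: [3.141, 0.003, 0.554]
force: [0.1, 0.4, -0.2]
gripper_width: 0.5
gripper_force: 0.0
```

Call:
{"fn": "jog_arm", "kwargs": {
  "grip": [0,0,0,0,0,-1,-1,-1,-1],
  "slide": [
    [0.001,0,0.022],
    [0,0,0.022],
    [0,0,0.022],
    [0,0,0.022],
    [0,0,0],
    [0,0,0],
    [0,0,0],
    [0,0,0],
    [0,0,0]
  ],
  "rot": [
    [0,0,0],
    [0,0,0],
    [0,0,0],
    [0,0,0],
    [0,0,0],
    [0,0,0],
    [0,0,0],
    [0,0,0],
    [0,0,0]
  ],
  "squeeze": 25
}}

```text
time_s: 25.55
ee_pos: [0.6356, 0.0576, 0.2326]
tcp_rot: [3.138, -0.001, 0.554]
force: [-1.3, 1.8, 2.3]
gripper_width: 0.123
gripper_force: 25.1
```

Run:
```python
from h import *
from bench import *
s=get_state();p=s['ee_pos'];print(p,s['force'],s['gripper_width']*.093,theta(p),np.degrees(s['tcp_rot']))
w=[(*door_pose(t,p[2]),1) for t in np.linspace(theta(p)[0],0.05,39)[1:]]
q,R=rows(cur(),w);print(q)
```

```text
[0.6356205  0.05760122 0.23257736] [-1.26077327  1.75845671  2.3065609 ] 0.011436561334605732 (np.float64(1.8835751976023252), np.float64(0.22628078122846718)) [ 1.79802277e+02 -3.39394723e-02  3.17473743e+01]
38 max 0.011 2.8
slide [[-0.01,-0.004,0.0],[-0.011,-0.003,0.0],[-0.01,-0.003,0.0],[-0.011,-0.003,0.0],[-0.01,-0.004,0.0],[-0.011,-0.003,0.0],[-0.01,-0.003,0.0],[-0.01,-0.003,0.0],[-0.011,-0.004,0.0],[-0.01,-0.003,0.0],[-0.011,-0.003,0.0],[-0.01,-0.003,0.0],[-0.011,-0.003,0.0],[-0.01,-0.004,0.0],[-0.011,-0.003,0.0],[-0.01,-0.003,0.0],[-0.011,-0.003,0.0],[-0.01,-0.003,0.0],[-0.01,-0.004,0.0],[-0.011,-0.003,0.0]]
rot [[0.2,0.0,-2.4],[0.0,0.0,-2.8],[0.0,0.0,-2.7],[0.0,0.0,-2.8],[0.0,0.0,-2.8],[0.0,0.0,-2.7],[0.0,0.0,-2.8],[0.0,0.0,-2.7],[0.0,0.0,-2.8],[0.0,0.0,-2.8],[0.0,0.0,-2.7],[0.0,0.0,-2.8],[0.0,0.0,-2.8],[0.0,0.0,-2.7],[0.0,0.0,-2.8],[0.0,0.0,-2.8],[0.0,0.0,-2.7],[0.0,0.0,-2.8],[0.0,0.0,-2.8],[0.0,0.0,-2.7]]
slide [[-0.01,-0.003,0.0],[-0.011,-0.003,0.0],[-0.01,-0.004,0.0],[-0.011,-0.003,0.0],[-0.01,-0.003,0.0],[-0.011,-0.003,0.0],[-0.01,-0.004,0.0],[-0.011,-0.003,0.0],[-0.01,-0.003,0.0],[-0.01,-0.003,0.0],[-0.011,-0.003,0.0],[-0.01,-0.004,0.0],[-0.011,-0.003,0.0],[-0.01,-0.003,0.0],[-0.011,-0.003,0.0],[-0.01,-0.004,0.0],[-0.011,-0.003,0.0],[-0.01,-0.003,0.0]]
rot [[0.0,0.0,-2.8],[0.0,0.0,-2.8],[0.0,0.0,-2.7],[0.0,0.0,-2.8],[0.0,0.0,-2.7],[0.0,0.0,-2.8],[0.0,0.0,-2.8],[0.0,0.0,-2.7],[0.0,0.0,-2.8],[0.0,0.0,-2.8],[0.0,0.0,-2.7],[0.0,0.0,-2.8],[0.0,0.0,-2.8],[0.0,0.0,-2.7],[0.0,0.0,-2.8],[0.0,0.0,-2.8],[0.0,0.0,-2.7],[0.0,0.0,-2.8]]
[ 0.48555075 -0.26910581  0.23239944]
```

Call:
{"fn": "jog_arm", "kwargs": {
  "grip": [-1,-1,-1,-1,-1,-1,-1,-1,-1,-1,-1,-1,-1,-1,-1,-1,-1,-1,-1,-1],
  "slide": [
    [-0.0105,-0.0035,0],
    [-0.0106,-0.0033,0],
    [-0.0106,-0.0033,0],
    [-0.0106,-0.0033,0],
    [-0.0106,-0.0033,0],
    [-0.0106,-0.0033,0],
    [-0.0106,-0.0033,0],
    [-0.0106,-0.0033,0],
    [-0.0106,-0.0033,0],
    [-0.0106,-0.0033,0],
    [-0.0106,-0.0033,0],
    [-0.0106,-0.0033,0],
    [-0.0106,-0.0033,0],
    [-0.0106,-0.0033,0],
    [-0.0106,-0.0033,0],
    [-0.0106,-0.0033,0],
    [-0.0106,-0.0033,0],
    [-0.0106,-0.0033,0],
    [-0.0106,-0.0033,0],
    [-0.0106,-0.0033,0]
  ],
  "rot": [
    [0,0,-2.5],
    [0,0,-2.8],
    [0,0,-2.8],
    [0,0,-2.8],
    [0,0,-2.8],
    [0,0,-2.8],
    [0,0,-2.8],
    [0,0,-2.8],
    [0,0,-2.8],
    [0,0,-2.8],
    [0,0,-2.8],
    [0,0,-2.8],
    [0,0,-2.8],
    [0,0,-2.8],
    [0,0,-2.8],
    [0,0,-2.8],
    [0,0,-2.8],
    [0,0,-2.8],
    [0,0,-2.8],
    [0,0,-2.8]
  ]
}}

```text
time_s: 28.05
ee_pos: [0.4754, -0.0818, 0.2325]
tcp_rot: [3.136, 0.002, 1.528]
force: [3.9, -0.9, -3.8]
gripper_width: 0.125
gripper_force: 25.0
```

Run:
```python
from h import *
from bench import *
s=get_state();p=s['ee_pos'];print(p,s['force'],s['gripper_width']*.093,theta(p),np.degrees(s['tcp_rot']))
w=[(*door_pose(t,p[2]),1) for t in np.linspace(theta(p)[0],0.1,18)[1:]]
q,R=rows(cur(),w);print(q)
```

```text
[ 0.47537749 -0.08175708  0.23247748] [ 3.88471608 -0.93972924 -3.75908572] 0.011638010581823099 (np.float64(0.905444453405047), np.float64(0.2257482050570133)) [1.79683236e+02 1.39620874e-01 8.75373015e+01]
17 max 0.011 2.8
slide [[-0.01,-0.004,0.0],[-0.01,-0.003,0.0],[-0.01,-0.003,0.0],[-0.011,-0.004,0.0],[-0.01,-0.003,0.0],[-0.01,-0.003,0.0],[-0.011,-0.003,0.0],[-0.01,-0.003,0.0],[-0.01,-0.003,0.0],[-0.01,-0.004,0.0],[-0.011,-0.003,0.0],[-0.01,-0.003,0.0],[-0.01,-0.003,0.0],[-0.01,-0.003,0.0],[-0.011,-0.003,0.0],[-0.01,-0.004,0.0],[-0.01,-0.003,0.0]]
rot [[0.3,0.1,-2.6],[0.0,0.0,-2.7],[0.0,0.0,-2.7],[0.0,0.0,-2.7],[0.0,0.0,-2.8],[0.0,0.0,-2.7],[0.0,0.0,-2.7],[0.0,0.0,-2.7],[0.0,0.0,-2.7],[0.0,0.0,-2.7],[0.0,0.0,-2.7],[0.0,0.0,-2.8],[0.0,0.0,-2.7],[0.0,0.0,-2.7],[0.0,0.0,-2.7],[0.0,0.0,-2.7],[0.0,0.0,-2.7]]
[ 0.48036377 -0.25908306  0.23261934]
```

Call:
{"fn": "jog_arm", "kwargs": {
  "grip": [-1,-1,-1,-1,-1,-1,-1,-1,-1,-1,-1,-1,-1,-1,-1,-1,-1,-1],
  "slide": [
    [-0.0102,-0.0034,0],
    [-0.0102,-0.0032,0],
    [-0.0102,-0.0032,0],
    [-0.0102,-0.0032,0],
    [-0.0102,-0.0032,0],
    [-0.0102,-0.0032,0],
    [-0.0102,-0.0032,0],
    [-0.0102,-0.0032,0],
    [-0.0102,-0.0032,0],
    [-0.0102,-0.0032,0],
    [-0.0102,-0.0032,0],
    [-0.0102,-0.0032,0],
    [-0.0102,-0.0032,0],
    [-0.0102,-0.0032,0],
    [-0.0102,-0.0032,0],
    [-0.0102,-0.0032,0],
    [-0.0102,-0.0032,0],
    [0,0,0]
  ],
  "rot": [
    [0,0,-2.6],
    [0,0,-2.7],
    [0,0,-2.7],
    [0,0,-2.7],
    [0,0,-2.7],
    [0,0,-2.7],
    [0,0,-2.7],
    [0,0,-2.7],
    [0,0,-2.7],
    [0,0,-2.7],
    [0,0,-2.7],
    [0,0,-2.7],
    [0,0,-2.7],
    [0,0,-2.7],
    [0,0,-2.7],
    [0,0,-2.7],
    [0,0,-2.7],
    [0,0,0]
  ]
}}

```text
time_s: 30.3
ee_pos: [0.4807, -0.2575, 0.2325]
tcp_rot: [3.138, 0.005, 2.326]
force: [5.1, 0.7, -3.0]
gripper_width: 0.124
gripper_force: 25.0
```

Run:
```python
from h import *
from bench import *
s=get_state();p=s['ee_pos'];print(p,s['force'],s['gripper_width']*.093,theta(p),np.degrees(s['tcp_rot']))
w=[(*door_pose(t,p[2]),1) for t in np.linspace(theta(p)[0],0.0,6)[1:]]
q,R=rows(cur(),w);print(q)
```

```text
[ 0.48072557 -0.25751514  0.23250386] [ 5.13439204  0.72511584 -3.0065699 ] 0.011545699215197554 (np.float64(0.10580592849862658), np.float64(0.225988282618323)) [179.80578136   0.2698225  133.27530614]
5 max 0.005 1.2
slide [[-0.004,-0.002,0.0],[-0.005,-0.002,0.0],[-0.004,-0.001,0.0],[-0.005,-0.002,0.0],[-0.005,-0.001,0.0]]
rot [[0.2,0.3,-1.2],[0.0,0.0,-1.2],[0.0,0.0,-1.2],[0.0,0.0,-1.2],[0.0,0.0,-1.2]]
[ 0.49158447 -0.27924004  0.23250726]
```

Call:
{"fn": "jog_arm", "kwargs": {
  "grip": [-1,-1,-1,-1,-1],
  "slide": [
    [-0.0046,-0.0014,0],
    [-0.0046,-0.0014,0],
    [-0.0046,-0.0014,0],
    [-0.0046,-0.0014,0],
    [0,0,0]
  ],
  "rot": [
    [0,0,-1.2],
    [0,0,-1.2],
    [0,0,-1.2],
    [0,0,-1.2],
    [0,0,0]
  ]
}}

```text
time_s: 30.92
ee_pos: [0.4891, -0.274, 0.2325]
tcp_rot: [3.139, 0.004, 2.411]
force: [5.3, 1.6, -3.0]
gripper_width: 0.124
gripper_force: 25.0
```

Call:
{"fn": "jog_arm", "kwargs": {
  "grip": [-1,-1,-1],
  "slide": [
    [-0.0019,-0.0006,0],
    [-0.0019,-0.0006,0],
    [0,0,0]
  ],
  "rot": [
    [0,0,-0.5],
    [0,0,-0.5],
    [0,0,0]
  ]
}}

```text
time_s: 31.3
ee_pos: [0.4893, -0.2746, 0.2325]
tcp_rot: [3.139, -0.003, 2.429]
force: [1.5, 6.2, 0.4]
gripper_width: 0.12
gripper_force: 25.1
```

Call:
{"fn": "jog_arm", "kwargs": {
  "grip": [-1,-1,-1],
  "slide": [
    [-0.0025,-0.0008,0],
    [-0.0025,-0.0008,0],
    [0,0,0]
  ],
  "rot": [
    [0,0,0],
    [0,0,0],
    [0,0,0]
  ]
}}

```text
time_s: 31.68
ee_pos: [0.4894, -0.2746, 0.2325]
tcp_rot: [3.138, -0.013, 2.432]
force: [-5.4, 14.3, 7.1]
gripper_width: 0.126
gripper_force: 25.1
```

Run:
```python
from h import *
from bench import *
import cv2
s=get_state();p=s['ee_pos'];print(p,s['force'],s['wrist_torque'],theta(p),np.degrees(s['tcp_rot']))
im={c:snapshot(c)["color"][:,:,::-1] for c in("top","scene")}
cv2.imwrite("pics/m5.png",np.hstack([cv2.resize(i,(400,320)) for i in(im["top"][100:260,340:540],im["scene"][90:250,110:310])]))
for c in("top","scene"):print([(np.round(d["point"],4).tolist(),round(d["conf"],2)) for d in tip_of(c,"door_handle")[:2]])
```

```text
[ 0.48936615 -0.27459407  0.23249854] [-5.3716739  14.28255212  7.08183374] [ 2.73056053  1.0032923  -0.05164788] (np.float64(0.021105706142021674), np.float64(0.22609313771941095)) [179.7989344   -0.76686514 139.32527791]
[([0.4894, -0.2733, 0.251], 0.66)]
[([0.4972, -0.2431, 0.0002], 0.68), ([0.4869, -0.2739, 0.2487], 0.67)]
```

View pics/m5.png

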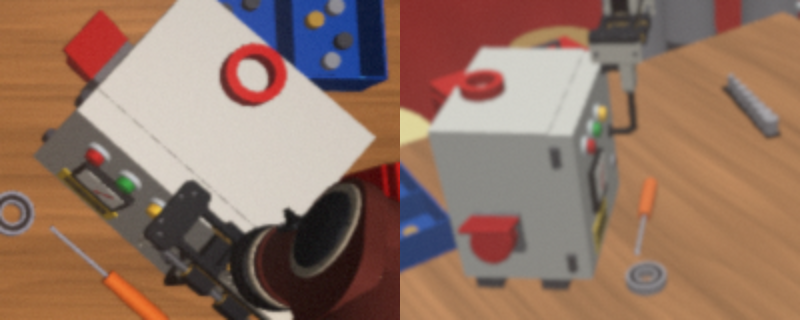

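The door sits flush: an even thin seam from left crop (80,105) to (255,225), and a firm stop with rising force and no further motion. I release and lift straight off.

Call:
{"fn": "jog_arm", "kwargs": {
  "grip": [0,0,0,0,0,0,0,0,0,0,0],
  "slide": [
    [0,0,0],
    [0,0,0],
    [0,0,0],
    [0,0,0],
    [0,0,-0.02],
    [0,0,-0.03],
    [0,0,-0.04],
    [0,0,-0.04],
    [0.03,0,0],
    [0.03,0,0],
    [0,0,0]
  ],
  "rot": [
    [0,0,0],
    [0,0,0],
    [0,0,0],
    [0,0,0],
    [0,0,0],
    [0,0,0],
    [0,0,0],
    [0,0,0],
    [0,0,0],
    [0,0,0],
    [0,0,0]
  ]
}}

```text
time_s: 33.25
ee_pos: [0.4457, -0.2426, 0.3633]
tcp_rot: [-3.141, 0.003, 2.428]
force: [-0.7, -0.1, 0.2]
gripper_width: 0.5
gripper_force: 0.0
```

Run:
```python
from h import *
from bench import *
import cv2
s=get_state();print(s['ee_pos'],s['force'])
im={c:snapshot(c)["color"][:,:,::-1] for c in("top","scene")}
cv2.imwrite("pics/m6.png",np.hstack([cv2.resize(i,(400,320)) for i in(im["top"][100:260,340:540],im["scene"][90:250,110:310])]))
for c in("top","scene"):
  for t in("door_handle","screwdriver","bearing","tape_roll","impeller","multimeter","seal_box","coupling"):print(c,t,[(np.round(d["point"],3).tolist(),round(d["conf"],2)) for d in tip_of(c,t)[:1]])
```

```text
[ 0.44567096 -0.24259214  0.36328859] [-0.70906953 -0.11679447  0.1678867 ]
top door_handle []
top screwdriver [([0.502, -0.244, 0.003], 0.87)]
top bearing [([0.59, -0.116, -0.003], 0.88)]
top tape_roll [([0.701, -0.329, 0.281], 0.59)]
top impeller [([0.428, 0.273, -0.0], 0.77)]
top multimeter [([0.716, 0.287, -0.0], 0.73)]
top seal_box [([0.575, 0.424, -0.0], 0.64)]
top coupling [([0.564, 0.292, 0.003], 0.74)]
scene door_handle [([0.72, 0.286, -0.002], 0.37)]
scene screwdriver [([0.502, -0.244, -0.002], 0.59)]
scene bearing [([0.582, -0.117, -0.002], 0.86)]
scene tape_roll [([0.703, -0.329, 0.276], 0.77)]
scene impeller [([0.424, 0.274, -0.002], 0.87)]
scene multimeter [([0.72, 0.282, -0.006], 0.75)]
scene seal_box [([0.576, 0.423, 0.005], 0.95)]
scene coupling [([0.565, 0.292, -0.002], 0.59)]
```

View pics/m6.png

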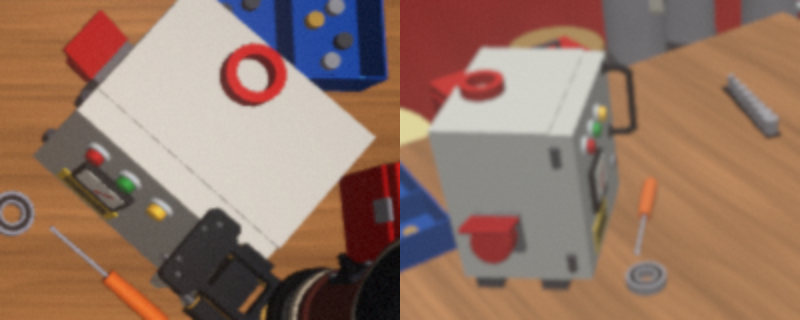

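The door is still flush, with an even seam from (80,105) to (280,245), and the gripper is clear. Every loose item reads within a few mm of where it started. I hand the job in.

```bash
python3 -c "
from bench import *
print(finish_job())"
```

```text
the job is handed in; nothing more can be done
None
```

The job is handed in: the door was opened past square, the blue breaker pushed fully off, the yellow and white left on, and the door shut flush and released with nothing else disturbed.

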